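# Close a work-lamp housing: core in, snap the cap on, keep it pressed

### The arm

A 6-joint arm with a two-finger parallel gripper is mounted at the origin on the work surface. World frame = base frame: x ahead of the robot, y to its left, z up, the work surface at z = 0. Lengths are in m, angles in degrees, forces in N, time in s.
With the tool pointing down it reaches from about 0.3 to 0.825 m from the base axis. Payload 5.4 kg.
Tool frame: the origin (TCP) lies midway between the tips of the shut fingers; the grasp point (between the pads) lies 19 mm behind it (env.grip_point_offset is the distance from the TCP to the grasp point, in m); z points along the fingers, y is the line along which they close (so a half turn about z gives the same grasp; the last joint's range is limited). The gripper opens to 92 mm and grips with 3 to 60 N. Pads are 20 mm wide; open, the fingers measure 128 mm over their backs; the gripper's body (75 mm by 189 mm) begins 69 mm behind the grasp point.
Start: joints at [-82.053, 9.076, 91.501, -0, 79.423, -12.038], TCP at [0.196, -0.54, 0.215] pointing down, gripper open.
Joint ranges: [-166.64, 166.64], [-54.1, 131.32], [10.49, 154.53], [-73.88, 253.88], [9.74, 151.15], [-171.62, 171.62]. Speed limits (degrees/s): [147.25, 147.25, 180, 180, 180, 180].

### API

Orientations are given as a 3x3 rotation matrix whose columns are the frame's x, y, z axes.
In Python, from plant import env gives the robot as it stands.
- The arm moves only by the tool apply_moves, never from a script. Its argument "plan" is a list of rows, each an object of numbers: "tx", "ty", "tz": the shift along the tool's x, y, z as a fraction of full scale; "rx", "ry", "rz": the turn, a rotation vector about the tool's x, y, z as a fraction of full scale; "fingers": the gripper's target within -1 to 1 (shut at 1, half-way at 0, fully open at -1). In form: [{"tx": .., "ty": .., "tz": .., "rx": .., "ry": .., "rz": .., "fingers": ..}, ...]. A call has 1 to 12 rows; each row is the pose to reach, as a shift and turn from the pose commanded when the call began, along the tool's axes at that moment; what a row does not reach only later rows make up. Full scale, the value 1, is 0.5 m for a shift and pi/2 rad for a turn. A row lasts 1/8 s, in which the tool goes at most 62.5 mm and 10.7 degrees, less where a joint would pass 70% of its speed; a pose out of reach is approached as far as the arm can. A call with a number of a shift or a turn outside -1 to 1 is refused whole. A call with a gripper value outside its range is refused whole. The fingers move at their own pace and stop on an object; the grip force is fixed at half the most. Time passes only in rows, so rows that repeat a pose let the fingers close. It gives the time, the measured TCP pose, the force, the opening and the grip force at its end, in the units of the state.
- env.read_state(): the state, without advancing time (a new reading comes with each control period).
- env.camera(name): name is "scene" or "side" or "wrist"; returns a dict with "pixels" (384x512x3 uint8, red, green, blue), "range_z" (384x512 float32, m along the optical axis (not along the pixel's ray), 0 where there is no reading), "mtx" (3x3 intrinsics, pixels), "extrinsics" (4x4, takes a point from world to camera coordinates); the wrist camera has in their place "hand_eye" (4x4, takes a point from camera to tool coordinates, whose origin is the TCP and whose axes are the flange's). Camera axes: x right, y up, looking along -z (the intrinsics and any distortion apply to the point x, -y, -z); pixel columns grow to the right and rows downward; lengths in m; the calibration is good to about 2 mm. The wrist camera is an equidistant fisheye: a pixel r from the principal point sees the ray r / f radians off the axis. A picture is of the moment at which its call begins: read the wrist's pose just before it.
- env.hand_in(): hands the job in; it is judged then, once.
The state is a dict: "clock": time; "qpos": joint angles; "dq": joint speeds; "joint_torque": joint torques, N m; "position": TCP position; "ee_rot": TCP orientation; "ft_force": force on the tool from outside, world axes, zero at the start; "wrist_torque": the same for the moment, N m; "width": opening from 0.0 (shut) to 1.0 (fully open); "grasp_force": force on a finger pad.
Only numpy, scipy, OpenCV 4.12 (cv2) and the standard library are available. Lean on these libraries where they do the work, as an engineer would, in place of code of your own. Each camera call takes 0.05 s, during which the arm holds its last target. There are 200 camera calls.

### The job

Assemble the work lamp whose black housing is bolted in the steel fixture: first stand the stemmed aluminium core squarely on the housing's floor, then set the grey top-hat cap over the stem and press it straight down until it snaps past its catches and its flange lies flush on the rim. Do not let go or back off after the snap: keep pressing the cap down firmly (about 10 N) and finish while still pressing. Leave the other things on the bench where they are.

Things in the scene. Friction and masses are not known exactly. Their poses are not given: they have to be found in the camera images.
- housing: Steel fixture plate 150 x 150 x 12 mm, fixed to the bench, with a round black lamp housing (80 mm outer diameter, open on top, axis upright) bolted at its centre between four clamp blocks that end 42 mm above the bench. Origin on the bench at the housing's axis, z up. Rim 56 mm, inner floor 20 mm above the bench.
- housing_floor (a point): Centre of the housing's floor, 20 mm above the bench: where the core's underside must rest. For the lowest 12 mm the bore is 55 mm in diameter, with a chamfer above that leads in from the 62 mm upper bore.
- housing_rim (a point): Centre of the housing's mouth at the rim, 56 mm above the bench; the rim is about 8 mm wide. The bore is 62 mm in diameter for the first 20 mm down. Four steel spring balls (10 mm, centres 6 mm below the rim, on the fixture's x and y axes) stick out into it, 53 mm apart across the bore; each yields outwards by up to 6 mm.
- rim: The upper 20 mm of the housing's wall with its rim, a fixed part of the housing; the cap's flange comes to lie on it. Origin on the bench at the housing's axis, as for the housing.
- core: Loose aluminium core, 58 mm high, about 0.14 kg: a round flange 51 mm in diameter and 10 mm thick at the bottom, with a plain round stem 24 mm in diameter standing up from its centre. Origin: centre of the underside; z along the stem. Stands upright on the bench. When seated its stem stands 22 mm above the housing's rim, so it can be held by the top of the stem all the way down.
- cap: Loose grey top-hat cap, 56 mm high, about 0.08 kg, standing on its plug, the same way up as it is fitted. Origin: centre of the plug's foot, z up. Plug 20 mm long, 48 mm in diameter at the foot, flaring to a 58 mm bead 6.5 to 8 mm up, then a 51 mm neck. Flange 80 mm in diameter, 20 to 26 mm up. Hollow from below, 32 mm in diameter, 51 mm deep, which clears the stem.
- cap_top (a point): Centre of the cap's flat closed top, 56 mm above its foot, on top of the round boss to grip or push: 44 mm in diameter, 30 mm high. Set in the mouth, the cap first rests on the balls, foot about 8 mm below the rim. The push then rises to some 6 to 18 N until, foot about 13 mm below the rim, it drops suddenly; home, the flange is on the rim and the foot 20 mm below it.
- bearing: Bystander: steel bearing ring, 52 mm outer, 25 mm inner diameter, 15 mm high. Origin at the centre of its underside.
- tape: Bystander: black roll of tape, 100 mm outer diameter, 19 mm high. Origin at the centre of its underside.
- blank: Bystander: flat grey blanking plug 60 mm in diameter, 11 mm high, not part of this lamp. Origin at the centre of its underside.
- driver: Bystander: screwdriver lying flat, 190 mm long along its x axis.
- wrench: Bystander: steel wrench lying flat, 170 mm long along its x axis.
- socket: Bystander: steel socket standing up, 26 mm in diameter, 38 mm high. Origin at the centre of its underside.
- jar: Bystander: clear jar with a steel lid, 60 mm in diameter, 70 mm high. Origin at the centre of its underside.
Mind the look-alikes: they are no part of the job. Leave any orange look-alike of the core alone.

How it is judged:
By the outcome, as a careful person would: the job done as asked, in the order asked, and still so for the second after the job is handed in, while the arm keeps its last pose, push and grip.
It also fails if it takes over 58 s, if anything falls off the work surface, if the arm or the gripper's body presses on something with over 40 N, if the wrist force passes 120 N, or if a joint passes its speed limit or range.

## Working session

There is one attempt and no reset: what is moved stays moved. The work goes in short steps, Python scripts to look and compute and a tool call to move; the robot and the scene stay as the last step left them, time stands still between calls to the robot, and variables do not carry over. Pictures are saved under pics/ and viewed, at most 10 in all, crops included, and the job is handed in when it is done.

Besides the shell and the picture viewer there is one more tool, called after "Emit:" as name([rows], argument=value, ...), one row to a line, values as JSON. apply_moves: Moves the arm, as the interface text tells. Its arguments: {"type":"object","properties":{"plan":{"type":"array"}},"required":["plan"]}

```bash
mkdir -p pics; ls; python3 - <<'E'
from plant import env
import cv2,numpy as np
s=env.read_state();print({k:np.round(v,3).tolist() for k,v in s.items()})
ims=[]
for n in("scene","side"):
    c=env.camera(n);np.savez(f"{n}0.npz",**c)
    cv2.imwrite(f"pics/{n}0.png",c["pixels"][...,::-1]);print(n,c["mtx"].tolist(),np.round(c["extrinsics"],3).tolist(),[k for k in c])
E
```

```text
pics
{'clock': 0.0, 'qpos': [-82.053, 9.113, 91.572, -0.001, 79.424, -12.038], 'dq': [-0.042, -0.001, 0.041, -0.032, -0.034, 0.013], 'joint_torque': [0.001, -38.558, -32.21, 0.07, 0.038, -0.0], 'position': [0.196, -0.54, 0.214], 'ee_rot': [[0.94, 0.342, -0.0], [0.342, -0.94, 0.002], [0.0, -0.002, -1.0]], 'ft_force': [-0.23, 0.134, 0.085], 'wrist_torque': [-0.017, -0.0, -0.015], 'grasp_force': 0.0, 'width': 1.002}
scene [[448.82024960586836, 0.0, 259.9565423672139], [0.0, 448.82024960586836, 182.67616844326741], [0.0, 0.0, 1.0]] [[-0.083, 0.997, -0.003, 0.031], [-0.583, -0.046, 0.811, 0.246], [0.808, 0.069, 0.585, -1.824], [0.0, 0.0, 0.0, 1.0]] ['pixels', 'range_z', 'mtx', 'extrinsics']
side [[403.0188240921739, 0.0, 252.19024914736366], [0.0, 403.0188240921739, 185.69380971473225], [0.0, 0.0, 1.0]] [[-0.852, -0.523, 0.018, 0.488], [0.306, -0.471, 0.828, -0.227], [-0.424, 0.711, 0.561, -0.917], [0.0, 0.0, 0.0, 1.0]] ['pixels', 'range_z', 'mtx', 'extrinsics']
```

View pics/scene0.png

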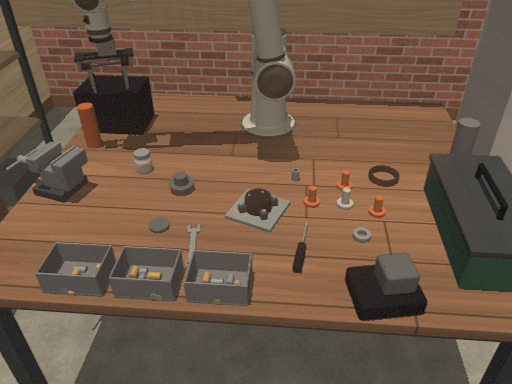

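View pics/side0.png

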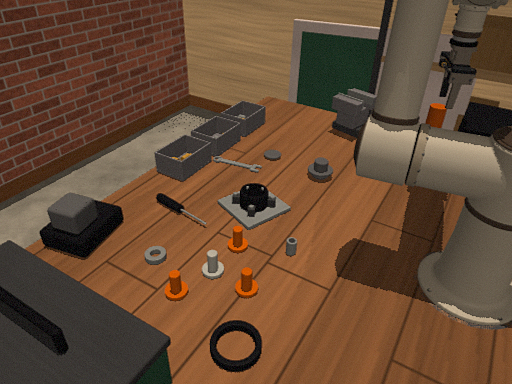

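The scene view shows the silver core at about (345,198), the cap at (181,184), the housing at (258,205) and the blank at (159,225). The side view has the core at (213,265), the cap at (320,169) and the housing at (254,197).

Candidates for the core in the scene view are the silver one at (345,198) and the orange ones at (312,197), (345,181) and (377,206). Only the silver one is bare aluminium. For the cap, the top-hat at (181,184) has a flange and boss, while the blank at (159,225) is flat. I'll confirm with a crop and measure.

```bash
cat >h.py <<'E'
import numpy as np,cv2
def cloud(c):
    K=c["mtx"];E=c["extrinsics"];z=c["range_z"];v,u=np.mgrid[:384,:512]
    P=np.stack([(u-K[0,2])/K[0,0]*z,-(v-K[1,2])/K[1,1]*z,-z],-1)
    return (P-E[:3,3])@E[:3,:3]   # R^T (p-t)
def ray(c,u,v,h):
    K=c["mtx"];E=c["extrinsics"];d=np.array([(u-K[0,2])/K[0,0],-(v-K[1,2])/K[1,1],-1])@E[:3,:3];o=-E[:3,3]@E[:3,:3]
    return (o+d*(h-o[2])/d[2])[:2]
E
python3 - <<'E'
from h import *
C={n:dict(np.load(n+"0.npz")) for n in("scene","side")}
W={"core":((345,197),(213,264),.058,.012),"cap":((181,184),(320,168),.056,.022),"housing":((258,205),(254,197),.056,.04)}
for k,(a,b,h,r) in W.items():
    for n,(u,v) in zip(C,(a,b)):
        P=cloud(C[n]);R=int(38);w=P[max(0,v-R):v+R,max(0,u-R):u+R].reshape(-1,3)
        col=C[n]["pixels"][v-R:v+R,u-R:u+R].reshape(-1,3).astype(int)
        m=abs(w[:,2]-h)<.005
        if k=="core": m&=(col.max(1)-col.min(1)<40)
        q=w[m]; q=q[np.linalg.norm(q[:,:2]-np.median(q[:,:2],0),axis=1)<r*1.6]
        c,rad=cv2.minEnclosingCircle(q[:,:2].astype(np.float32))
        print(k,n,len(q),"mean",q.mean(0).round(4),"bbox",((q.max(0)+q.min(0))/2).round(4),"circ",np.round(c,4),round(rad,4))
a=cv2.resize(C["scene"]["pixels"][160:225,290:400],None,fx=5,fy=5,interpolation=2)
b=cv2.resize(C["scene"]["pixels"][160:225,145:210],None,fx=5,fy=5,interpolation=2)
cv2.imwrite("pics/crop.png",np.hstack([a,b])[:, :800,::-1])
# fixture plate orientation (grey top z=12mm) from scene
for n in C:
    P=cloud(C[n]);col=C[n]["pixels"].astype(int)
    m=(abs(P[...,2]-.012)<.004)&(col.max(2)-col.min(2)<30)
    H=W["housing"][0 if n=="scene" else 1];g=np.zeros_like(m);g[H[1]-40:H[1]+45,H[0]-45:H[0]+45]=1
    r=cv2.minAreaRect((P[m&g][:,:2]*1000).astype(np.float32));print("plate",n,np.round(r[0],1),np.round(r[1],1),round(r[2],1))
E
```

```text
core scene 27 mean [0.5161 0.2718 0.0565] bbox [0.5152 0.2723 0.0565] circ [0.5162 0.2718] 0.0114
core side 73 mean [0.5106 0.275  0.0578] bbox [0.5116 0.2739 0.057 ] circ [0.5116 0.2751] 0.0123
cap scene 96 mean [ 0.4745 -0.2483  0.0546] bbox [ 0.4724 -0.2492  0.055 ] circ [ 0.4725 -0.2508] 0.0242
cap side 98 mean [ 0.4694 -0.2445  0.0557] bbox [ 0.4701 -0.2471  0.0552] circ [ 0.4707 -0.2479] 0.0237
housing scene 189 mean [0.5666 0.0078 0.0542] bbox [0.5658 0.007  0.0554] circ [0.5658 0.0085] 0.0434
housing side 210 mean [0.5595 0.0116 0.0553] bbox [0.5602 0.0095 0.0549] circ [0.5606 0.0091] 0.0407
plate scene [552.1  23.8] [318.9 223.7] 2.8
plate side [622.5 -50.1] [232.5 372.1] 35.3
```

View pics/crop.png

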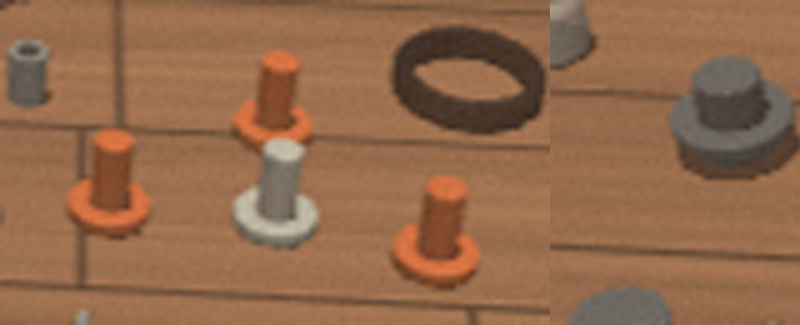

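The crop confirms it: the silver core is at scene (345,198) with orange look-alikes around it, and the grey top-hat cap is at (181,184). Now I'll move towards the core.

```bash
cat >>h.py <<'E'
def delta(env,target,yaw=None):
    "fractions for the move; yaw = desired world heading (deg) of tool x"
    s=env.read_state();R=np.array(s["ee_rot"]);d=R.T@(np.array(target)-s["position"])
    out=(d/.5).round(4).tolist()
    if yaw is not None:
        from scipy.spatial.transform import Rotation as T
        y=np.radians(yaw);D=np.array([[np.cos(y),np.sin(y),0],[np.sin(y),-np.cos(y),0],[0,0,-1]])
        out+=(T.from_matrix(R.T@D).as_rotvec()/(np.pi/2)).round(4).tolist()
    print("t",s["clock"],"pos",np.round(s["position"],4).tolist(),"F",np.round(s["ft_force"],1).tolist(),"w",round(float(s["width"]),3),"->",out)
E
python3 - <<'E'
from h import *;from plant import env
delta(env,[.42,-.15,.26],20)
C={n:dict(np.load(n+"0.npz")) for n in("scene","side")}
for p in((313,188),(345,173),(379,198)): print(ray(C["scene"],*p,.058))
E
```

```text
t 0.1 pos [0.1964, -0.5398, 0.2138] F [0.3, -0.1, -0.8] w 0.997 -> [0.6867, -0.5801, -0.0913, -0.001, -0.0002, -0.0002]
[0.51643623 0.17291967]
[0.42804493 0.27515208]
[0.55096222 0.36554649]
```

Emit:
apply_moves([
  {"tx":0.0,"ty":0,"tz":-0.09,"rx":0,"ry":0,"rz":0,"fingers":-1},
  {"tx":0.687,"ty":-0.58,"tz":-0.09,"rx":0,"ry":0,"rz":0,"fingers":-1},
  {"tx":0.687,"ty":-0.58,"tz":-0.09,"rx":0,"ry":0,"rz":0,"fingers":-0.3},
  {"tx":0.687,"ty":-0.58,"tz":-0.09,"rx":0,"ry":0,"rz":0,"fingers":-0.3},
  {"tx":0.687,"ty":-0.58,"tz":-0.09,"rx":0,"ry":0,"rz":0,"fingers":-0.3},
  {"tx":0.687,"ty":-0.58,"tz":-0.09,"rx":0,"ry":0,"rz":0,"fingers":-0.3},
  {"tx":0.687,"ty":-0.58,"tz":-0.09,"rx":0,"ry":0,"rz":0,"fingers":-0.3},
  {"tx":0.687,"ty":-0.58,"tz":-0.09,"rx":0,"ry":0,"rz":0,"fingers":-0.3},
  {"tx":0.687,"ty":-0.58,"tz":-0.09,"rx":0,"ry":0,"rz":0,"fingers":-0.3},
  {"tx":0.687,"ty":-0.58,"tz":-0.09,"rx":0,"ry":0,"rz":0,"fingers":-0.3},
])

```text
clock: 1.35
position: [0.4201, -0.1502, 0.2593]
ee_rot: [[0.939, 0.343, -0.001], [0.343, -0.939, -0.0], [-0.001, -0.0, -1.0]]
ft_force: [-0.3, 0.2, 0.4]
width: 0.649
grasp_force: 0.0
```

```bash
python3 - <<'E'
from h import *;from plant import env
delta(env,[.514,.273,.17],20)
E
```

```text
t 1.35 pos [0.4201, -0.1502, 0.2593] F [-0.3, 0.2, 0.4] w 0.649 -> [0.4671, -0.7305, 0.1783, -0.0001, 0.0005, 0.0009]
```

Emit:
apply_moves([
  {"tx":0.467,"ty":-0.7305,"tz":0,"rx":0,"ry":0,"rz":0,"fingers":-0.3},
  {"tx":0.467,"ty":-0.7305,"tz":0,"rx":0,"ry":0,"rz":0,"fingers":-0.3},
  {"tx":0.467,"ty":-0.7305,"tz":0,"rx":0,"ry":0,"rz":0,"fingers":-0.3},
  {"tx":0.467,"ty":-0.7305,"tz":0,"rx":0,"ry":0,"rz":0,"fingers":-0.3},
  {"tx":0.467,"ty":-0.7305,"tz":0,"rx":0,"ry":0,"rz":0,"fingers":-0.3},
  {"tx":0.467,"ty":-0.7305,"tz":0.0,"rx":0,"ry":0,"rz":0,"fingers":-0.3},
  {"tx":0.467,"ty":-0.7305,"tz":0.0,"rx":0,"ry":0,"rz":0,"fingers":-0.3},
  {"tx":0.467,"ty":-0.7305,"tz":0.178,"rx":0,"ry":0,"rz":0,"fingers":-0.3},
  {"tx":0.467,"ty":-0.7305,"tz":0.178,"rx":0,"ry":0,"rz":0,"fingers":-0.3},
  {"tx":0.467,"ty":-0.7305,"tz":0.178,"rx":0,"ry":0,"rz":0,"fingers":-0.3},
  {"tx":0.467,"ty":-0.7305,"tz":0.178,"rx":0,"ry":0,"rz":0,"fingers":-0.3},
])

```text
clock: 2.72
position: [0.5164, 0.2716, 0.1723]
ee_rot: [[0.94, 0.34, 0.002], [0.34, -0.94, 0.0], [0.002, 0.0, -1.0]]
ft_force: [1.0, 0.2, 0.8]
width: 0.649
grasp_force: 0.0
```

```bash
python3 - <<'E'
from h import *;from plant import env
s=env.read_state();c=env.camera("wrist");np.savez("w1.npz",pos=s["position"],rot=s["ee_rot"],**c)
print(np.round(s["position"],4),c["mtx"].tolist(),np.round(c["hand_eye"],4).tolist())
cv2.imwrite("pics/w1.png",c["pixels"][...,::-1])
E
```

```text
[0.5164 0.2716 0.1723] [[297.3186396354542, 0.0, 252.9449244335149], [0.0, 297.3186396354542, 196.5494071674587], [0.0, 0.0, 1.0]] [[0.0005, 0.9599, 0.2805, 0.079], [1.0, -0.0007, 0.0008, 0.0012], [0.0009, 0.2805, -0.9599, -0.1691], [0.0, 0.0, 0.0, 1.0]]
```

View pics/w1.png

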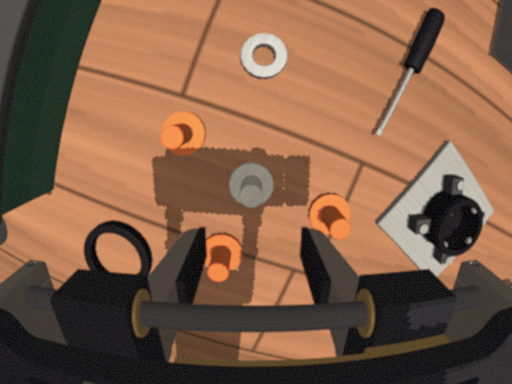

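The wrist view shows the core (grey, in shadow) at (251,185), orange look-alikes at (185,132), (222,255) and (330,215), and the housing at (455,222).

```bash
cat >>h.py <<'E'
def wcloud(c,pos,rot):
    K=c["mtx"];v,u=np.mgrid[:384,:512];x=(u-K[0,2])/K[0,0];y=(v-K[1,2])/K[1,1];th=np.hypot(x,y)+1e-9
    t=np.tan(th)/th;z=c["range_z"];P=np.stack([x*t*z,-y*t*z,-z],-1);P[(z<=0)|(th>1.4)]=np.nan
    H=c["hand_eye"];return (P@H[:3,:3].T+H[:3,3])@np.array(rot).T+pos
def wray(c,pos,rot,u,v,h):
    K=c["mtx"];x=(u-K[0,2])/K[0,0];y=(v-K[1,2])/K[1,1];th=np.hypot(x,y)+1e-9
    d=np.array([x/th*np.sin(th),-y/th*np.sin(th),-np.cos(th)]);H=c["hand_eye"];R=np.array(rot)
    d=R@H[:3,:3]@d;o=R@H[:3,3]+pos;return (o+d*(h-o[2])/d[2])[:2]
def fitc(q):
    A=np.c_[2*q,np.ones(len(q))];s=np.linalg.lstsq(A,(q**2).sum(1),rcond=None)[0];return s[:2],np.sqrt(s[2]+s[0]**2+s[1]**2)
def topdisc(P,near,h,r,tol=.004):
    "points of P at height h near a point: centre of the disc, by hull circle fit"
    m=(abs(P[...,2]-h)<tol)&(np.hypot(P[...,0]-near[0],P[...,1]-near[1])<r+.012);q=P[m][:,:2]
    hull=cv2.convexHull((q-near).astype(np.float32))[:,0];c,R=fitc(hull.astype(float))
    print("disc",h,"n",m.sum(),"mean",q.mean(0).round(4),"fit",(c+near).round(4),round(R,4),"z",round(float(P[m][:,2].mean()),4))
E
python3 - <<'E'
from h import *;from plant import env
c=dict(np.load("w1.npz"));P=wcloud(c,c["pos"],c["rot"])
n=np.array([.514,.273])
topdisc(P,n,.058,.012);topdisc(P,n,.010,.0255)
n=np.array([.563,.009]);topdisc(P,n,.056,.04)
print(P[185:200:4,251].round(3))
print("stem top px ray",wray(c,c["pos"],c["rot"],253,186,.058))
g=cv2.cvtColor(c["pixels"],cv2.COLOR_RGB2HSV)
print(g[150:225:5,251].tolist())
E
```

```text
disc 0.058 n 433 mean [0.5132 0.2721] fit [0.5127 0.272 ] 0.0118 z 0.0569
disc 0.01 n 865 mean [0.5187 0.2736] fit [0.5129 0.2719] 0.025 z 0.009
disc 0.056 n 855 mean [0.5634 0.0107] fit [0.5629 0.0076] 0.0391 z 0.0545
[[0.523 0.275 0.056]
 [0.52  0.274 0.057]
 [0.516 0.272 0.057]
 [0.512 0.271 0.057]]
stem top px ray [0.52366266 0.27300385]
[[12, 135, 149], [11, 131, 119], [12, 131, 119], [19, 25, 144], [18, 30, 145], [19, 32, 126], [23, 29, 106], [17, 34, 137], [19, 28, 145], [16, 27, 140], [19, 30, 137], [19, 25, 141], [11, 127, 116], [12, 132, 116], [10, 135, 113]]
```

```bash
python3 - <<'E'
from h import *;from plant import env
delta(env,[.5128,.272,.041],20)
E
```

```text
t 2.775 pos [0.5166, 0.272, 0.1728] F [0.1, 0.6, 0.1] w 0.652 -> [-0.008, -0.0027, 0.2635, 0.0003, -0.0022, -0.0012]
```

Emit:
apply_moves([
  {"tx":-0.008,"ty":-0.0025,"tz":0.1,"rx":0,"ry":0,"rz":0,"fingers":-0.3},
  {"tx":-0.008,"ty":-0.0025,"tz":0.19,"rx":0,"ry":0,"rz":0,"fingers":-0.3},
  {"tx":-0.008,"ty":-0.0025,"tz":0.19,"rx":0,"ry":0,"rz":0,"fingers":-0.3},
  {"tx":-0.008,"ty":-0.0025,"tz":0.19,"rx":0,"ry":0,"rz":0,"fingers":-0.3},
])

```text
clock: 3.28
position: [0.5128, 0.2728, 0.0786]
ee_rot: [[0.94, 0.341, 0.004], [0.341, -0.94, 0.001], [0.005, 0.0, -1.0]]
ft_force: [0.2, 0.8, 0.4]
width: 0.653
grasp_force: 0.0
```

```bash
python3 - <<'E'
from h import *;from plant import env
delta(env,[.5128,.272,.041],20)
s=env.read_state();c=env.camera("wrist");P=wcloud(c,s["position"],s["ee_rot"])
n=np.array([.513,.272]);topdisc(P,n,.058,.012);topdisc(P,n,.010,.0255)
E
```

```text
t 3.275 pos [0.5128, 0.2728, 0.0786] F [0.2, 0.8, 0.4] w 0.653 -> [-0.0009, 0.0015, 0.0751, 0.0002, -0.0029, -0.0004]
disc 0.058 n 858 mean [0.5135 0.2719] fit [0.5129 0.2716] 0.0118 z 0.0569
disc 0.01 n 1570 mean [0.5195 0.2738] fit [0.513  0.2716] 0.025 z 0.009
```

Emit:
apply_moves([
  {"tx":-0.001,"ty":0.0015,"tz":0.075,"rx":0,"ry":-0.003,"rz":0,"fingers":-0.3},
  {"tx":-0.001,"ty":0.0015,"tz":0.075,"rx":0,"ry":-0.003,"rz":0,"fingers":-0.3},
  {"tx":-0.001,"ty":0.0015,"tz":0.075,"rx":0,"ry":-0.003,"rz":0,"fingers":-0.3},
  {"tx":-0.001,"ty":0.0015,"tz":0.075,"rx":0,"ry":-0.003,"rz":0,"fingers":1},
  {"tx":-0.001,"ty":0.0015,"tz":0.075,"rx":0,"ry":-0.003,"rz":0,"fingers":1},
  {"tx":-0.001,"ty":0.0015,"tz":0.075,"rx":0,"ry":-0.003,"rz":0,"fingers":1},
  {"tx":-0.001,"ty":0.0015,"tz":0.075,"rx":0,"ry":-0.003,"rz":0,"fingers":1},
  {"tx":-0.001,"ty":0.0015,"tz":0.075,"rx":0,"ry":-0.003,"rz":0,"fingers":1},
  {"tx":-0.001,"ty":0.0015,"tz":0.075,"rx":0,"ry":-0.003,"rz":0,"fingers":1},
])

```text
clock: 4.45
position: [0.5104, 0.2716, 0.0382]
ee_rot: [[0.94, 0.342, -0.004], [0.342, -0.94, -0.001], [-0.005, -0.0, -1.0]]
ft_force: [-0.0, 0.4, 1.1]
width: 0.245
grasp_force: 30.0
```

```bash
python3 - <<'E'
from h import *;from plant import env
delta(env,[.513,.2718,.17],20)
E
```

```text
t 4.45 pos [0.5104, 0.2716, 0.0382] F [-0.0, 0.4, 1.1] w 0.245 -> [0.0037, 0.0014, -0.2636, -0.0001, 0.0029, -0.0002]
```

Emit:
apply_moves([
  {"tx":0,"ty":0,"tz":-0.1,"rx":0,"ry":0,"rz":0,"fingers":1},
  {"tx":0,"ty":0,"tz":-0.2,"rx":0,"ry":0,"rz":0,"fingers":1},
  {"tx":0,"ty":0,"tz":-0.27,"rx":0,"ry":0,"rz":0,"fingers":1},
  {"tx":0,"ty":0,"tz":-0.27,"rx":0,"ry":0,"rz":0,"fingers":1},
  {"tx":0,"ty":0,"tz":-0.27,"rx":0,"ry":0,"rz":0,"fingers":1},
  {"tx":0,"ty":0,"tz":-0.27,"rx":0,"ry":0,"rz":0,"fingers":1},
])

```text
clock: 5.2
position: [0.5095, 0.2713, 0.1704]
ee_rot: [[0.94, 0.342, -0.009], [0.342, -0.94, -0.003], [-0.009, -0.0, -1.0]]
ft_force: [-0.7, 0.2, -1.9]
width: 0.243
grasp_force: 30.0
```

```bash
python3 - <<'E'
from h import *;from plant import env
delta(env,[.515,.0078,.17],20)
E
```

```text
t 5.2 pos [0.5095, 0.2713, 0.1704] F [-0.7, 0.2, -1.9] w 0.243 -> [-0.1698, 0.4991, 0.0022, -0.0002, 0.0059, -0.0002]
```

Emit:
apply_moves([
  {"tx":-0.08,"ty":0.53,"tz":-0.02,"rx":0,"ry":0,"rz":0,"fingers":1},
  {"tx":-0.08,"ty":0.53,"tz":-0.02,"rx":0,"ry":0,"rz":0,"fingers":1},
  {"tx":-0.08,"ty":0.53,"tz":-0.02,"rx":0,"ry":0,"rz":0,"fingers":1},
  {"tx":-0.08,"ty":0.53,"tz":-0.02,"rx":0,"ry":0,"rz":0,"fingers":1},
  {"tx":-0.08,"ty":0.53,"tz":-0.02,"rx":0,"ry":0,"rz":0,"fingers":1},
  {"tx":-0.08,"ty":0.53,"tz":-0.02,"rx":0,"ry":0,"rz":0,"fingers":1},
  {"tx":-0.08,"ty":0.53,"tz":-0.02,"rx":0,"ry":0,"rz":0,"fingers":1},
  {"tx":-0.08,"ty":0.53,"tz":-0.02,"rx":0,"ry":0,"rz":0,"fingers":1},
  {"tx":-0.08,"ty":0.53,"tz":-0.02,"rx":0,"ry":0,"rz":0,"fingers":1},
])

```text
clock: 6.32
position: [0.5639, 0.0102, 0.1832]
ee_rot: [[0.939, 0.343, -0.005], [0.343, -0.939, -0.002], [-0.005, -0.0, -1.0]]
ft_force: [-0.1, -0.7, -1.9]
width: 0.248
grasp_force: 30.0
```

```bash
python3 - <<'E'
from h import *;from plant import env
n=np.array([.563,.0078])
delta(env,[*n,.17],20)
s=env.read_state();print(np.round(s["ee_rot"],4).tolist());c=env.camera("wrist");P=wcloud(c,s["position"],s["ee_rot"])
np.savez("w2.npz",pos=s["position"],rot=s["ee_rot"],**c)
topdisc(P,n,.056,.04);topdisc(P,n,.012,.12)
for h in(.126,.13,.134,.138,.142):
  try: topdisc(P,n,h,.0255,.003)
  except Exception as e: print(h,e)
cv2.imwrite("pics/w2.png",c["pixels"][...,::-1])
delta(env,[*n,.17],20)
E
```

```text
t 6.325 pos [0.5639, 0.0102, 0.1832] F [-0.1, -0.7, -1.9] w 0.248 -> [-0.0032, 0.0039, 0.0265, -0.0001, 0.003, 0.0009]
[[0.9392, 0.3433, -0.0045], [0.3433, -0.9392, -0.0015], [-0.0048, -0.0001, -1.0]]
disc 0.056 n 1074 mean [0.5796 0.0121] fit [0.5639 0.007 ] 0.0386 z 0.0547
disc 0.012 n 7674 mean [0.5868 0.0158] fit [0.5688 0.0135] 0.0891 z 0.011
0.126 'NoneType' object is not subscriptable
0.13 'NoneType' object is not subscriptable
0.134 'NoneType' object is not subscriptable
0.138 'NoneType' object is not subscriptable
0.142 'NoneType' object is not subscriptable
t 6.375 pos [0.5639, 0.0099, 0.1833] F [0.3, -0.1, -1.9] w 0.248 -> [-0.0031, 0.0034, 0.0267, -0.0, 0.003, 0.0007]
```

View pics/w2.png

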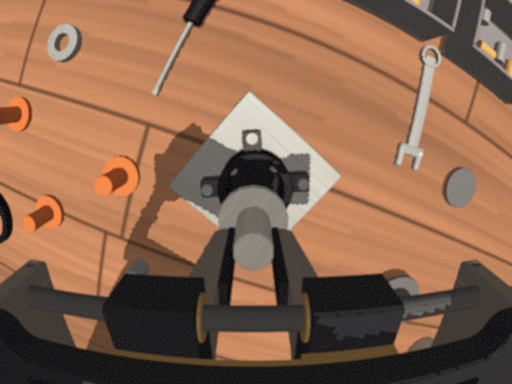

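The view shows the core held at (253,215), with its flange overlapping the near side of the housing mouth at (254,180). I'll measure the core offset in the grip and refine the rim.

```bash
python3 - <<'E'
from h import *
from scipy.optimize import least_squares
c=dict(np.load("w2.npz"));P=wcloud(c,c["pos"],c["rot"]);n=c["pos"][:2]
for h,r in((.155,.0255),(.203,.012)): topdisc(P,n,h,r,.005)
def outer(P,n0,h=.0545,R=.04):
    m=(abs(P[...,2]-h)<.003)&(np.hypot(P[...,0]-n0[0],P[...,1]-n0[1])<R+.006)
    q=P[m][:,:2];a=np.degrees(np.arctan2(*(q-n0).T[::-1]))//6;d=np.hypot(*(q-n0).T)
    o=np.array([q[a==k][d[a==k].argmax()] for k in np.unique(a)]);o=o[np.hypot(*(o-n0).T)>.034]
    s=least_squares(lambda p:np.hypot(*(o-p).T)-R+.0005,n0,loss="soft_l1",f_scale=.0007);print(len(o),s.x.round(4),"rms",np.sqrt((s.fun**2).mean()).round(4))
n0=np.array([.5632,.0078])
outer(P,n0);d=dict(np.load("w1.npz"));outer(wcloud(d,d["pos"],d["rot"]),n0)
for k in("scene","side"):
    e=dict(np.load(k+"0.npz"));outer(cloud(e),n0)
E
```

```text
disc 0.155 n 1848 mean [0.5767 0.0139] fit [0.5668 0.0102] 0.0249 z 0.1541
disc 0.203 n 1610 mean [0.5679 0.0109] fit [0.5664 0.0112] 0.0194 z 0.2021
40 [0.5629 0.0068] rms 0.0005
60 [0.5629 0.0078] rms 0.0009
50 [0.5652 0.0076] rms 0.0024
56 [0.5615 0.0091] rms 0.0017
```

```bash
python3 - <<'E'
from h import *;from plant import env
delta(env,[.5602,.007,.105])
E
```

```text
t 6.375 pos [0.5639, 0.0099, 0.1833] F [0.3, -0.1, -1.9] w 0.248 -> [-0.0083, 0.003, 0.1567]
```

Emit:
apply_moves([
  {"tx":-0.008,"ty":0.003,"tz":0.08,"rx":0,"ry":0,"rz":0,"fingers":1},
  {"tx":-0.008,"ty":0.003,"tz":0.15,"rx":0,"ry":0,"rz":0,"fingers":1},
  {"tx":-0.008,"ty":0.003,"tz":0.155,"rx":0,"ry":0,"rz":0,"fingers":1},
  {"tx":-0.008,"ty":0.003,"tz":0.155,"rx":0,"ry":0,"rz":0,"fingers":1},
  {"tx":-0.008,"ty":0.003,"tz":0.155,"rx":0,"ry":0,"rz":0,"fingers":1},
  {"tx":-0.008,"ty":0.003,"tz":0.155,"rx":0,"ry":0,"rz":0,"fingers":1},
])

```text
clock: 7.12
position: [0.5614, 0.006, 0.1073]
ee_rot: [[0.94, 0.342, -0.002], [0.342, -0.94, -0.002], [-0.003, 0.001, -1.0]]
ft_force: [0.0, 1.0, -1.1]
width: 0.25
grasp_force: 30.0
```

```bash
python3 - <<'E'
from h import *;from plant import env
delta(env,[.5602,.007,.06],20)
s=env.read_state();c=env.camera("wrist");P=wcloud(c,s["position"],s["ee_rot"])
np.savez("w3.npz",pos=s["position"],rot=s["ee_rot"],**c)
z=s["position"][2];n=s["position"][:2]+[.0025,.0005]
topdisc(P,n,z-.029,.0255,.004)
from scipy.optimize import least_squares
n0=np.array([.5629,.0073]);R=.04
m=(abs(P[...,2]-.0545)<.003)&(np.hypot(P[...,0]-n0[0],P[...,1]-n0[1])<R+.006)
q=P[m][:,:2];a=np.degrees(np.arctan2(*(q-n0).T[::-1]))//6;d=np.hypot(*(q-n0).T)
o=np.array([q[a==k][d[a==k].argmax()] for k in np.unique(a)]);o=o[np.hypot(*(o-n0).T)>.034]
f=least_squares(lambda p:np.hypot(*(o-p).T)-R+.0005,n0,loss="soft_l1",f_scale=.0007);print(len(o),f.x.round(4))
E
```

```text
t 7.125 pos [0.5614, 0.006, 0.1073] F [0.0, 1.0, -1.1] w 0.25 -> [-0.0014, -0.0028, 0.0945, 0.0008, 0.0016, -0.0001]
disc 0.07825877269858737 n 1828 mean [0.5743 0.0096] fit [0.5644 0.0061] 0.0249 z 0.0781
41 [0.563  0.0069]
```

Emit:
apply_moves([
  {"tx":-0.002,"ty":-0.0025,"tz":0.01,"rx":0,"ry":0,"rz":0,"fingers":1},
  {"tx":-0.002,"ty":-0.0025,"tz":0.01,"rx":0,"ry":0,"rz":0,"fingers":1},
  {"tx":-0.002,"ty":-0.0025,"tz":0.025,"rx":0,"ry":0,"rz":0,"fingers":1},
  {"tx":-0.002,"ty":-0.0025,"tz":0.035,"rx":0,"ry":0,"rz":0,"fingers":1},
  {"tx":-0.002,"ty":-0.0025,"tz":0.045,"rx":0,"ry":0,"rz":0,"fingers":1},
  {"tx":-0.002,"ty":-0.0025,"tz":0.055,"rx":0,"ry":0,"rz":0,"fingers":1},
  {"tx":-0.002,"ty":-0.0025,"tz":0.055,"rx":0,"ry":0,"rz":0,"fingers":1},
])

```text
clock: 8.05
position: [0.5587, 0.007, 0.0778]
ee_rot: [[0.94, 0.342, -0.005], [0.342, -0.94, -0.002], [-0.005, -0.0, -1.0]]
ft_force: [1.3, -0.2, -1.7]
width: 0.246
grasp_force: 30.0
```

```bash
python3 - <<'E'
from h import *;from plant import env
delta(env,[.56,.0068,.059],20)
E
```

```text
t 8.05 pos [0.5587, 0.007, 0.0778] F [1.3, -0.2, -1.7] w 0.246 -> [0.0025, 0.0012, 0.0375, -0.0002, 0.0033, -0.0002]
```

Emit:
apply_moves([
  {"tx":0.002,"ty":0.001,"tz":0.008,"rx":0,"ry":0,"rz":0,"fingers":1},
  {"tx":0.002,"ty":0.001,"tz":0.015,"rx":0,"ry":0,"rz":0,"fingers":1},
  {"tx":0.002,"ty":0.001,"tz":0.022,"rx":0,"ry":0,"rz":0,"fingers":1},
  {"tx":0.002,"ty":0.001,"tz":0.028,"rx":0,"ry":0,"rz":0,"fingers":1},
  {"tx":0.002,"ty":0.001,"tz":0.034,"rx":0,"ry":0,"rz":0,"fingers":1},
  {"tx":0.002,"ty":0.001,"tz":0.034,"rx":0,"ry":0,"rz":0,"fingers":1},
  {"tx":0.002,"ty":0.001,"tz":0.034,"rx":0,"ry":0,"rz":0,"fingers":1},
])

```text
clock: 8.93
position: [0.5601, 0.0068, 0.0614]
ee_rot: [[0.94, 0.342, -0.004], [0.342, -0.94, -0.002], [-0.005, 0.0, -1.0]]
ft_force: [-0.3, 0.4, -1.6]
width: 0.245
grasp_force: 30.0
```

```bash
python3 - <<'E'
from h import *;from plant import env
delta(env,[.56,.0068,.058],20)
E
```

```text
t 8.925 pos [0.5601, 0.0068, 0.0614] F [-0.3, 0.4, -1.6] w 0.245 -> [-0.0001, -0.0001, 0.0069, 0.0001, 0.0029, -0.0002]
```

Emit:
apply_moves([
  {"tx":0,"ty":0,"tz":0.003,"rx":0,"ry":0,"rz":0,"fingers":1},
  {"tx":0,"ty":0,"tz":0.005,"rx":0,"ry":0,"rz":0,"fingers":1},
  {"tx":0,"ty":0,"tz":0.006,"rx":0,"ry":0,"rz":0,"fingers":1},
  {"tx":0,"ty":0,"tz":0.006,"rx":0,"ry":0,"rz":0,"fingers":1},
])

```text
clock: 9.43
position: [0.56, 0.0068, 0.0583]
ee_rot: [[0.94, 0.342, -0.004], [0.342, -0.94, -0.002], [-0.005, -0.0, -1.0]]
ft_force: [-0.5, 0.1, -1.4]
width: 0.247
grasp_force: 30.0
```

Still weight-bearing; a touch lower.

Emit:
apply_moves([
  {"tx":0,"ty":0,"tz":0.001,"rx":0,"ry":0,"rz":0,"fingers":1},
  {"tx":0,"ty":0,"tz":0.002,"rx":0,"ry":0,"rz":0,"fingers":1},
  {"tx":0,"ty":0,"tz":0.002,"rx":0,"ry":0,"rz":0,"fingers":1},
])

```text
clock: 9.8
position: [0.5602, 0.0068, 0.0582]
ee_rot: [[0.94, 0.342, -0.004], [0.342, -0.94, -0.002], [-0.005, 0.0, -1.0]]
ft_force: [-2.6, 0.6, 5.3]
width: 0.242
grasp_force: 30.0
```

The core is on the floor (contact at the expected height). Release and rise.

Emit:
apply_moves([
  {"tx":0,"ty":0,"tz":-0.0015,"rx":0,"ry":0,"rz":0,"fingers":1},
  {"tx":0,"ty":0,"tz":-0.0015,"rx":0,"ry":0,"rz":0,"fingers":-0.1},
  {"tx":0,"ty":0,"tz":-0.0015,"rx":0,"ry":0,"rz":0,"fingers":-0.1},
  {"tx":0,"ty":0,"tz":-0.0015,"rx":0,"ry":0,"rz":0,"fingers":-0.1},
  {"tx":0,"ty":0,"tz":-0.08,"rx":0,"ry":0,"rz":0,"fingers":-0.1},
  {"tx":0,"ty":0,"tz":-0.18,"rx":0,"ry":0,"rz":0,"fingers":-0.1},
  {"tx":-0.05,"ty":0,"tz":-0.25,"rx":0,"ry":0,"rz":0,"fingers":-0.5},
  {"tx":-0.05,"ty":0,"tz":-0.25,"rx":0,"ry":0,"rz":0,"fingers":-1},
  {"tx":-0.05,"ty":0,"tz":-0.25,"rx":0,"ry":0,"rz":0,"fingers":-1},
])

```text
clock: 10.92
position: [0.5367, -0.0014, 0.1814]
ee_rot: [[0.94, 0.342, -0.006], [0.342, -0.94, -0.001], [-0.006, -0.001, -1.0]]
ft_force: [-0.1, 0.6, -0.5]
width: 0.851
grasp_force: 0.0
```

```bash
python3 - <<'E'
from h import *;from plant import env
s=env.read_state();c=env.camera("wrist");P=wcloud(c,s["position"],s["ee_rot"])
n=np.array([.563,.0072]);topdisc(P,n,.077,.012);topdisc(P,n,.029,.0255,.003);topdisc(P,n,.0545,.04,.003)
delta(env,[.471,-.248,.19],20)
cv2.imwrite("pics/w4.png",c["pixels"][...,::-1])
E
```

```text
disc 0.077 n 504 mean [0.5628 0.0072] fit [0.5625 0.0071] 0.0118 z 0.0769
disc 0.029 n 1198 mean [0.5642 0.0073] fit [0.5623 0.0068] 0.0288 z 0.0292
disc 0.0545 n 1871 mean [0.5646 0.0077] fit [0.5632 0.0071] 0.0391 z 0.0547
t 10.975 pos [0.5364, -0.0013, 0.1807] F [-0.4, -0.4, -0.1] w 0.9 -> [-0.2916, 0.4191, -0.0172, -0.001, 0.0043, -0.0002]
```

View pics/w4.png

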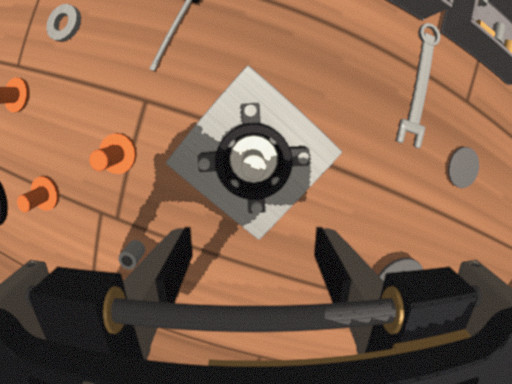

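The view shows the core upright in the bore at (250,158), its stem at the right height and centred. Next, the cap.

Emit:
apply_moves([
  {"tx":-0.291,"ty":0.419,"tz":-0.017,"rx":0,"ry":0.004,"rz":0,"fingers":-1},
  {"tx":-0.291,"ty":0.419,"tz":-0.017,"rx":0,"ry":0.004,"rz":0,"fingers":-1},
  {"tx":-0.291,"ty":0.419,"tz":-0.017,"rx":0,"ry":0.004,"rz":0,"fingers":-1},
  {"tx":-0.291,"ty":0.419,"tz":-0.017,"rx":0,"ry":0.004,"rz":0,"fingers":-1},
  {"tx":-0.291,"ty":0.419,"tz":-0.017,"rx":0,"ry":0.004,"rz":0,"fingers":-1},
  {"tx":-0.291,"ty":0.419,"tz":-0.017,"rx":0,"ry":0.004,"rz":0,"fingers":-1},
  {"tx":-0.291,"ty":0.419,"tz":0.12,"rx":0,"ry":0.004,"rz":0,"fingers":-1},
  {"tx":-0.291,"ty":0.419,"tz":0.12,"rx":0,"ry":0.004,"rz":0,"fingers":-1},
  {"tx":-0.291,"ty":0.419,"tz":0.12,"rx":0,"ry":0.004,"rz":0,"fingers":-1},
  {"tx":-0.291,"ty":0.419,"tz":0.12,"rx":0,"ry":0.004,"rz":0,"fingers":-1},
  {"tx":-0.291,"ty":0.419,"tz":0.12,"rx":0,"ry":0.004,"rz":0,"fingers":-1},
])

```text
clock: 12.35
position: [0.4727, -0.2489, 0.125]
ee_rot: [[0.94, 0.342, 0.004], [0.342, -0.94, -0.002], [0.003, 0.003, -1.0]]
ft_force: [0.3, -0.5, 0.9]
width: 0.999
grasp_force: 0.0
```

```bash
python3 - <<'E'
from h import *;from plant import env
s=env.read_state();c=env.camera("wrist");P=wcloud(c,s["position"],s["ee_rot"])
n=np.array([.471,-.248]);topdisc(P,n,.055,.022);topdisc(P,n,.025,.04,.003)
delta(env,[*n,.029],20)
E
```

```text
disc 0.055 n 1967 mean [ 0.4723 -0.249 ] fit [ 0.4713 -0.2492] 0.0218 z 0.0549
disc 0.025 n 3056 mean [ 0.478  -0.2471] fit [ 0.4713 -0.2493] 0.0398 z 0.025
t 12.4 pos [0.4725, -0.2488, 0.1246] F [0.8, -0.7, -0.6] w 1.001 -> [-0.0028, -0.0029, 0.1913, 0.0014, -0.0018, -0.0001]
```

Emit:
apply_moves([
  {"tx":-0.0025,"ty":0,"tz":0.08,"rx":0,"ry":0,"rz":0,"fingers":-1},
  {"tx":-0.0025,"ty":0,"tz":0.15,"rx":0,"ry":0,"rz":0,"fingers":-1},
  {"tx":-0.0025,"ty":0,"tz":0.18,"rx":0,"ry":0,"rz":0,"fingers":-1},
  {"tx":-0.0025,"ty":0,"tz":0.18,"rx":0,"ry":0,"rz":0,"fingers":-1},
  {"tx":-0.0025,"ty":0,"tz":0.18,"rx":0,"ry":0,"rz":0,"fingers":-1},
  {"tx":-0.0025,"ty":0,"tz":0.18,"rx":0,"ry":0,"rz":0,"fingers":-1},
])

```text
clock: 13.15
position: [0.4715, -0.2494, 0.0346]
ee_rot: [[0.94, 0.342, 0.004], [0.342, -0.94, -0.001], [0.003, 0.002, -1.0]]
ft_force: [0.7, -0.4, -0.8]
width: 0.999
grasp_force: 0.0
```

```bash
python3 - <<'E'
from h import *;from plant import env
delta(env,[.4713,-.2493,.028],20)
E
```

```text
t 13.15 pos [0.4715, -0.2494, 0.0346] F [0.7, -0.4, -0.8] w 0.999 -> [-0.0004, -0.0005, 0.0132, 0.0015, -0.0019, -0.0001]
```

Emit:
apply_moves([
  {"tx":0,"ty":0,"tz":0.006,"rx":0.0015,"ry":-0.002,"rz":0,"fingers":-1},
  {"tx":0,"ty":0,"tz":0.012,"rx":0.0015,"ry":-0.002,"rz":0,"fingers":-1},
  {"tx":0,"ty":0,"tz":0.012,"rx":0.0015,"ry":-0.002,"rz":0,"fingers":-1},
  {"tx":0,"ty":0,"tz":0.012,"rx":0.0015,"ry":-0.002,"rz":0,"fingers":-1},
])

```text
clock: 13.65
position: [0.4705, -0.2486, 0.027]
ee_rot: [[0.94, 0.342, -0.002], [0.342, -0.94, 0.002], [-0.002, -0.003, -1.0]]
ft_force: [-0.4, 0.0, -0.5]
width: 1.003
grasp_force: 0.0
```

Emit:
apply_moves([
  {"tx":0,"ty":0,"tz":0,"rx":0,"ry":0,"rz":0,"fingers":1},
  {"tx":0,"ty":0,"tz":0,"rx":0,"ry":0,"rz":0,"fingers":1},
  {"tx":0,"ty":0,"tz":0,"rx":0,"ry":0,"rz":0,"fingers":1},
  {"tx":0,"ty":0,"tz":0,"rx":0,"ry":0,"rz":0,"fingers":1},
  {"tx":0,"ty":0,"tz":0,"rx":0,"ry":0,"rz":0,"fingers":1},
  {"tx":0,"ty":0,"tz":0,"rx":0,"ry":0,"rz":0,"fingers":1},
  {"tx":0,"ty":0,"tz":0,"rx":0,"ry":0,"rz":0,"fingers":1},
])

```text
clock: 14.52
position: [0.4706, -0.2486, 0.0271]
ee_rot: [[0.94, 0.342, -0.002], [0.342, -0.94, 0.002], [-0.002, -0.002, -1.0]]
ft_force: [0.4, 0.7, 0.2]
width: 0.479
grasp_force: 30.0
```

Emit:
apply_moves([
  {"tx":0,"ty":0,"tz":-0.1,"rx":0,"ry":0,"rz":0,"fingers":1},
  {"tx":0,"ty":0,"tz":-0.2,"rx":0,"ry":0,"rz":0,"fingers":1},
  {"tx":0,"ty":0,"tz":-0.286,"rx":0,"ry":0,"rz":0,"fingers":1},
  {"tx":0.08,"ty":-0.1,"tz":-0.286,"rx":0,"ry":0,"rz":0,"fingers":1},
  {"tx":0.16,"ty":-0.2,"tz":-0.286,"rx":0,"ry":0,"rz":0,"fingers":1},
  {"tx":0.25,"ty":-0.3,"tz":-0.286,"rx":0,"ry":0,"rz":0,"fingers":1},
  {"tx":0.348,"ty":-0.419,"tz":-0.286,"rx":0,"ry":0,"rz":0,"fingers":1},
  {"tx":0.348,"ty":-0.419,"tz":-0.286,"rx":0,"ry":0,"rz":0,"fingers":1},
  {"tx":0.348,"ty":-0.419,"tz":-0.286,"rx":0,"ry":0,"rz":0,"fingers":1},
  {"tx":0.348,"ty":-0.419,"tz":-0.286,"rx":0,"ry":0,"rz":0,"fingers":1},
  {"tx":0.348,"ty":-0.419,"tz":-0.286,"rx":0,"ry":0,"rz":0,"fingers":1},
])

```text
clock: 15.9
position: [0.5626, 0.0063, 0.1703]
ee_rot: [[0.94, 0.34, -0.003], [0.34, -0.94, 0.001], [-0.002, -0.002, -1.0]]
ft_force: [0.8, -0.5, -0.5]
width: 0.476
grasp_force: 30.0
```

```bash
python3 - <<'E'
from h import *;from plant import env
s=env.read_state();c=env.camera("wrist");P=wcloud(c,s["position"],s["ee_rot"])
z=s["position"][2];n=s["position"][:2]
topdisc(P,n,z-.002,.04,.004);topdisc(P,n,z+.028,.022,.004);
delta(env,[.5623,.0077,.1],20)
E
```

```text
disc 0.16826203901123304 n 4185 mean [0.5845 0.0129] fit [0.5635 0.0053] 0.0398 z 0.1682
disc 0.19826203901123304 n 4882 mean [0.5655 0.0064] fit [0.5647 0.007 ] 0.026 z 0.198
t 15.95 pos [0.5626, 0.0063, 0.1704] F [0.7, -0.1, -1.1] w 0.476 -> [0.0005, -0.0025, 0.1407, -0.0014, 0.0011, -0.0013]
```

Emit:
apply_moves([
  {"tx":0,"ty":-0.0035,"tz":0.05,"rx":0,"ry":0,"rz":0,"fingers":1},
  {"tx":0,"ty":-0.0035,"tz":0.08,"rx":0,"ry":0,"rz":0,"fingers":1},
  {"tx":0,"ty":-0.0035,"tz":0.11,"rx":0,"ry":0,"rz":0,"fingers":1},
  {"tx":0,"ty":-0.0035,"tz":0.14,"rx":0,"ry":0,"rz":0,"fingers":1},
  {"tx":0,"ty":-0.0035,"tz":0.165,"rx":0,"ry":0,"rz":0,"fingers":1},
  {"tx":0,"ty":-0.0035,"tz":0.165,"rx":0,"ry":0,"rz":0,"fingers":1},
  {"tx":0,"ty":-0.0035,"tz":0.165,"rx":0,"ry":0,"rz":0,"fingers":1},
  {"tx":0,"ty":-0.0035,"tz":0.165,"rx":0,"ry":0,"rz":0,"fingers":1},
])

```text
clock: 16.95
position: [0.5627, 0.0092, 0.0886]
ee_rot: [[0.94, 0.342, -0.001], [0.342, -0.94, 0.001], [-0.0, -0.002, -1.0]]
ft_force: [0.3, 0.0, -1.2]
width: 0.48
grasp_force: 30.0
```

```bash
python3 - <<'E'
from h import *;from plant import env
delta(env,[.5621,.0080,.075],20)
E
```

```text
t 16.95 pos [0.5627, 0.0092, 0.0886] F [0.3, 0.0, -1.2] w 0.48 -> [-0.0019, 0.0019, 0.0272, -0.001, 0.0002, -0.0001]
```

Emit:
apply_moves([
  {"tx":-0.002,"ty":0.002,"tz":0.003,"rx":0,"ry":0,"rz":0,"fingers":1},
  {"tx":-0.002,"ty":0.002,"tz":0.01,"rx":0,"ry":0,"rz":0,"fingers":1},
  {"tx":-0.002,"ty":0.002,"tz":0.018,"rx":0,"ry":0,"rz":0,"fingers":1},
  {"tx":-0.002,"ty":0.002,"tz":0.025,"rx":0,"ry":0,"rz":0,"fingers":1},
  {"tx":-0.002,"ty":0.002,"tz":0.028,"rx":0,"ry":0,"rz":0,"fingers":1},
  {"tx":-0.002,"ty":0.002,"tz":0.028,"rx":0,"ry":0,"rz":0,"fingers":1},
  {"tx":-0.002,"ty":0.002,"tz":0.028,"rx":0,"ry":0,"rz":0,"fingers":1},
])

```text
clock: 17.82
position: [0.5623, 0.0078, 0.0747]
ee_rot: [[0.94, 0.342, -0.0], [0.342, -0.94, 0.001], [-0.0, -0.001, -1.0]]
ft_force: [-0.5, -0.1, 5.4]
width: 0.474
grasp_force: 30.0
```

```bash
python3 - <<'E'
from h import *;from plant import env
delta(env,[.5621,.0080,.074],20)
E
```

```text
t 17.825 pos [0.5623, 0.0078, 0.0747] F [-0.5, -0.1, 5.4] w 0.474 -> [-0.0001, -0.0005, 0.0014, -0.0008, 0.0, -0.0002]
```

Emit:
apply_moves([
  {"tx":0,"ty":0,"tz":0.002,"rx":0,"ry":0,"rz":0,"fingers":1},
  {"tx":0,"ty":0,"tz":0.004,"rx":0,"ry":0,"rz":0,"fingers":1},
  {"tx":0,"ty":0,"tz":0.006,"rx":0,"ry":0,"rz":0,"fingers":1},
  {"tx":0,"ty":0,"tz":0.006,"rx":0,"ry":0,"rz":0,"fingers":1},
])

```text
clock: 18.32
position: [0.5627, 0.0077, 0.0726]
ee_rot: [[0.94, 0.342, 0.001], [0.342, -0.94, 0.001], [0.001, -0.001, -1.0]]
ft_force: [-0.6, -0.7, 9.0]
width: 0.478
grasp_force: 30.0
```

Emit:
apply_moves([
  {"tx":0,"ty":0,"tz":0.002,"rx":0,"ry":0,"rz":0,"fingers":1},
  {"tx":0,"ty":0,"tz":0.004,"rx":0,"ry":0,"rz":0,"fingers":1},
  {"tx":0,"ty":0,"tz":0.006,"rx":0,"ry":0,"rz":0,"fingers":1},
  {"tx":0,"ty":0,"tz":0.006,"rx":0,"ry":0,"rz":0,"fingers":1},
])

```text
clock: 18.82
position: [0.5611, 0.008, 0.067]
ee_rot: [[0.94, 0.342, -0.003], [0.342, -0.94, 0.002], [-0.002, -0.002, -1.0]]
ft_force: [2.9, -1.6, -5.5]
width: 0.476
grasp_force: 30.0
```

Past the catches: the balls are now pulling the cap down. Follow it home.

Emit:
apply_moves([
  {"tx":0,"ty":0,"tz":0.003,"rx":0,"ry":0,"rz":0,"fingers":1},
  {"tx":0,"ty":0,"tz":0.006,"rx":0,"ry":0,"rz":0,"fingers":1},
  {"tx":0,"ty":0,"tz":0.008,"rx":0,"ry":0,"rz":0,"fingers":1},
  {"tx":0,"ty":0,"tz":0.008,"rx":0,"ry":0,"rz":0,"fingers":1},
])

```text
clock: 19.32
position: [0.5616, 0.0079, 0.064]
ee_rot: [[0.94, 0.342, -0.002], [0.342, -0.94, 0.001], [-0.001, -0.002, -1.0]]
ft_force: [3.2, -2.0, -3.0]
width: 0.475
grasp_force: 30.0
```

Emit:
apply_moves([
  {"tx":0.0005,"ty":0,"tz":0.001,"rx":0,"ry":0,"rz":0,"fingers":1},
  {"tx":0.001,"ty":0,"tz":0.002,"rx":0,"ry":0,"rz":0,"fingers":1},
  {"tx":0.001,"ty":0,"tz":0.003,"rx":0,"ry":0,"rz":0,"fingers":1},
  {"tx":0.001,"ty":0,"tz":0.003,"rx":0,"ry":0,"rz":0,"fingers":1},
])

```text
clock: 19.82
position: [0.562, 0.0081, 0.0631]
ee_rot: [[0.94, 0.342, -0.002], [0.342, -0.94, 0.001], [-0.002, -0.002, -1.0]]
ft_force: [-1.2, -0.3, 5.5]
width: 0.479
grasp_force: 30.0
```

Flange on the rim (TCP 0.0631, as predicted). Add push to about 10–12 N.

Emit:
apply_moves([
  {"tx":0,"ty":0,"tz":0.001,"rx":0,"ry":0,"rz":0,"fingers":1},
  {"tx":0,"ty":0,"tz":0.001,"rx":0,"ry":0,"rz":0,"fingers":1},
  {"tx":0,"ty":0,"tz":0.001,"rx":0,"ry":0,"rz":0,"fingers":1},
])

```text
clock: 20.2
position: [0.562, 0.0081, 0.0631]
ee_rot: [[0.94, 0.342, -0.002], [0.342, -0.94, 0.001], [-0.002, -0.002, -1.0]]
ft_force: [-2.6, -1.2, 8.5]
width: 0.473
grasp_force: 30.0
```

```bash
python3 - <<'E'
from h import *;from plant import env
s=env.read_state();c=env.camera("wrist");P=wcloud(c,s["position"],s["ee_rot"])
n=np.array([.563,.007]);topdisc(P,n,.061,.04,.004)
delta(env,[.562,.008,.063],20)
E
```

```text
disc 0.061 n 4176 mean [0.584  0.0148] fit [0.5631 0.0071] 0.0397 z 0.061
t 20.25 pos [0.562, 0.0081, 0.0631] F [-3.0, -1.1, 8.7] w 0.478 -> [-0.0001, 0.0002, 0.0001, -0.0013, 0.0011, -0.0]
```

Emit:
apply_moves([
  {"tx":0,"ty":0,"tz":0.0008,"rx":0,"ry":0,"rz":0,"fingers":1},
  {"tx":0,"ty":0,"tz":0.0008,"rx":0,"ry":0,"rz":0,"fingers":1},
  {"tx":0,"ty":0,"tz":0.0008,"rx":0,"ry":0,"rz":0,"fingers":1},
  {"tx":0,"ty":0,"tz":0.0008,"rx":0,"ry":0,"rz":0,"fingers":1},
])

```text
clock: 20.75
position: [0.562, 0.0081, 0.0631]
ee_rot: [[0.94, 0.342, -0.002], [0.342, -0.94, 0.001], [-0.002, -0.002, -1.0]]
ft_force: [-3.8, -1.7, 10.7]
width: 0.472
grasp_force: 30.0
```

The cap is flush and held at about 11 N, so I'm handing it in.

```bash
python3 -c "
from plant import env;print(env.hand_in())"
```

```text
the job is handed in; nothing more can be done
None
```

The job is handed in at about 21 s: the core stands on the housing floor and the cap is snapped home with its flange flush on the rim. The arm is still pressing it down with about 11 N, and the other things on the bench were not touched.

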